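Tip the steel ball out of the twist-cap canister

ROBOT

A 7-joint arm with a two-finger parallel gripper is mounted at the origin on a cart in front of the work surface, level with it; the furniture and walls round the work are solid. World frame = base frame: x ahead of the robot, y to its left, z up, the work surface at z = 0. Lengths are in m, angles in rad, forces in N, time in s.
With the tool pointing down it reaches from about 0.4 to 0.875 m from the base axis. Payload 19.3 kg.
Tool frame: the origin (TCP) lies at the very end of the fingers, on their centre line; the grasp point (between the pads) lies 19 mm behind it; z points along the fingers, y is the line along which they close (so a half turn about z gives the same grasp; the last joint's range is limited). The gripper opens to 85 mm and grips with 20 to 120 N. Pads are 22 mm wide; open, the fingers measure 114 mm over their backs; the gripper's body (76 mm by 85 mm) begins 54 mm behind the grasp point. The pads swing forward as they close: fully open they stand 13 mm farther back than shut.
Start: joints at [-1.297, 0.521, -0.036, 1.599, 0.021, 1.021, -0.113], TCP at [0.211, 0.588, 0.231] pointing down, gripper open.
Joint ranges: [-2.91, 2.91], [-0.3, 2.13], [-1.5, 1.42], [0.17, 2.43], [-1.26, 4.41], [0.16, 1.93], [-2.52, 2.52]. Speed limits (rad/s): [1.89, 1.89, 2.39, 2.39, 3.01, 3.01, 3.01].

INTERFACE

Orientations are given as [roll, pitch, yaw] about the fixed x, y, z axes, in that order (R = Rz(yaw) Ry(pitch) Rx(roll)).
In Python, from workcell import monitor, optics, job_done gives the robot as it stands.
- The arm moves only by the shell command python3 -m handwheel 'ROWS' [FORCE]. ROWS is JSON, a list of rows, each an object of numbers: "dx", "dy", "dz": the shift along the tool's x, y, z in cm; "wx", "wy", "wz": the turn, a rotation vector about the tool's x, y, z in rad; "claw": the opening in per cent of the stroke, from 0 (shut) to 100 (fully open). A call has 1 to 8 rows; each row shifts and turns the commanded pose from where the row before left it, along the tool's axes as they then stand; what a row does not reach is not made up. A row lasts 1/8 s, in which the tool goes at most 62.5 mm and 10.7 degrees, less where a joint would pass 70% of its speed; a pose out of reach is approached as far as the arm can. A call with a gripper value outside its range is refused whole. The fingers move at their own pace and stop on an object; FORCE is the grip in N (left out, the last holds). Time passes only in rows, so rows that do not move let the fingers close. It gives the time, the measured TCP pose, the force, the opening and the grip force at its end, in the units of the state.
- monitor.observe(): the state, without advancing time (a new reading comes with each control period).
- optics.grab_frame(name): name is "side" or "top"; returns a dict with "frame" (480x640x3 uint8, blue, green, red), "fovy" (degrees; the focal length in pixels is half the picture's height over the tangent of half this angle, whatever the lens; pixels are square), "cx", "cy" (the principal point, pixels), "R" (3x3) and "t" (3): a world point X has camera coordinates R X + t. Camera axes: x right, y down, z forward; pixel columns grow to the right and rows downward; lengths in m; the calibration is good to about 2 mm. A picture is of the moment at which its call begins. There is no depth.
- job_done(): hands the job in; it is judged then, once.
Trained networks look in the newest picture that a camera, given by its name, has taken for a name from the list of things; names that differ only in an ending like _2 or _b are one class to them, and where a whole thing is asked for, a point or a joint stands for the part that bears it (a point fixed in the world has none). Each returns a list of dicts, best first, with "p" (0 to 1); they miss things now and then, are a little off and sometimes report something else, mostly with a low value. They report only what shows in the picture. A call takes as long as a camera call.
- optics.masks_of(name, camera): "region" (480x640 bool, what is visible of it) and "rect" ([left, top, width, height] in pixels, round what is visible of it).
The state is a dict: "clock": time; "qpos": joint angles; "qd": joint speeds; "joint_efforts": joint torques, N m; "position": TCP position; "tool_rot": TCP orientation; "force": force on the tool from outside, world axes, zero at the start; "moment": the same for the moment, N m; "grip_width": finger opening in m; "finger_force": force on a finger pad.
Only numpy, scipy, OpenCV 4.12 (cv2) and the standard library are available. Lean on these libraries where they do the work, as an engineer would, in place of code of your own. Each camera call takes 0.05 s, during which the arm holds its last target. There are 200 camera calls.

TASK

Twist the orange cap of the clear canister anticlockwise as far as it goes to open it, then push the red bar over to tip the canister until the steel ball has dropped into the catch tray underneath. Let the canister swing back upright and twist the cap fully shut again, leaving the ball in the tray.

Things in the scene. Friction and masses are not known exactly. Their poses are not given: they have to be found in the camera images.
- stand: fixed grey stand: tray with 30 mm walls from x -40 to 110, y -54 to 54 mm, floor sloping down to +x, two posts 100 mm high at y +-52. Origin on the bench under the middle of the clear canister (60 mm across) that hangs between the posts; z up; all offsets are in this frame. The canister tips towards +x on an axle along y, 90 mm above the bench, and the ball falls out into the tray.
- cap (a joint): orange cap (70 mm across, flat top at z 117 mm), rad: 0 shut, grows anticlockwise seen from above to its stop at 1.35, fully open: windows in skirt and canister wall then line up. Turned by the upright orange wing on it, on the canister's axis: 14 mm thick, 56 long, 30 tall (z 117 to 147), along the stand's x when shut and nearly along y when open. Stays where left; takes about 0.05 N m.
- canister (a joint): tipping angle a, rad: 0 upright, stop at 2.0 (mouth a little down). Red bar on a crank, a free roller 14 mm thick along y from y 67 to 123 mm, at x = 75 sin(a - 0.87), z = 90 + 75 cos(a - 0.87) mm (upright: x -57, z 138); pushing it to +x from behind, over the top, tips the canister. A spring (1 to 5 N at the bar) rights it in about a second. The open canister drops the ball beyond a = 1.7.
- ball: bright steel ball 20 mm across, at the start inside the canister; origin at its centre (turns as it rolls)

How it is judged:
By the outcome, as a careful person would: the job done as asked, in the order asked, and still so for the second after the job is handed in, with the robot touching nothing.
It also fails if it takes over 58 s, if anything falls off the work surface, if the arm or the gripper's body presses on something with over 40 N, if the wrist force passes 120 N, or if a joint passes its speed limit or range.

## Working session

There is one attempt and no reset: what is moved stays moved. The work goes in short steps, Python scripts to look and compute and a shell command to move; the robot and the scene stay as the last step left them, time stands still between calls to the robot, and variables do not carry over. Pictures are saved under pics/ and viewed, at most 10 in all, crops included, and the job is handed in when it is done.

```bash
mkdir -p pics; python3 - <<'E'
from workcell import monitor, optics
import cv2,numpy as np
s=monitor.observe();print({k:np.round(v,3).tolist() for k,v in s.items()})
for c in("side","top"):
    f=optics.grab_frame(c);cv2.imwrite(f"pics/{c}0.png",f["frame"])
    print(c,f["fovy"],f["cx"],f["cy"],np.round(f["R"],4).tolist(),np.round(f["t"],4).tolist())
    for n in("stand","cap","canister","ball"):
        for m in optics.masks_of(n,c)[:2]:
            ys,xs=np.nonzero(m["region"]);print(n,round(m["p"],2),m["rect"],xs.mean().round(1),ys.mean().round(1))
E
```

```text
{'clock': 0.0, 'qpos': [-1.297, 0.522, -0.036, 1.6, 0.021, 1.021, -0.113], 'qd': [-0.001, -0.0, 0.002, -0.001, 0.001, -0.001, 0.0], 'joint_efforts': [0.0, -92.712, 1.98, -36.992, 0.018, 0.008, -0.0], 'position': [0.211, 0.588, 0.231], 'tool_rot': [-3.141, 0.0, 2.798], 'force': [-0.15, -0.844, -0.735], 'moment': [0.044, 0.058, -0.05], 'finger_force': 0.0, 'grip_width': 0.086}
side 53.05447674850899 319.8243211316117 239.6384540582097 [[-0.9935, -0.1127, 0.0179], [-0.0843, 0.6184, -0.7814], [0.077, -0.7778, -0.6238]] [0.5854, 0.0952, 0.9088]
stand 0.9 [285.1, 177.8, 96.2, 80.3] 329.8 222.3
cap 0.89 [324.4, 182.4, 36.7, 33.5] 340.4 196.1
canister 0.61 [322.9, 176.5, 55.5, 48.8] 345.3 200.9
top 47.11020934398896 314.4399774069457 241.04418458171375 [[0.0144, -0.9998, 0.0098], [-0.9862, -0.0159, -0.1646], [0.1647, -0.0073, -0.9863]] [0.0328, 0.5827, 0.8407]
stand 0.7 [318.4, 193.4, 111.1, 108.3] 383.2 244.0
cap 0.91 [368.3, 229.8, 53.1, 48.6] 395.0 253.3
canister 0.56 [318.9, 226.8, 103.6, 75.0] 382.2 261.2
canister 0.47 [315.5, 195.2, 115.4, 106.3] 383.2 244.1
```

```bash
python3 - <<'E'
import cv2,numpy as np
a=cv2.imread("pics/side0.png")[150:290,250:420];b=cv2.imread("pics/top0.png")[170:330,290:460]
a=cv2.resize(a,(400,330),interpolation=3);a=cv2.resize(cv2.imread("pics/side0.png")[150:300,240:400],(400,375),interpolation=2);b=cv2.resize(b,(400,376),interpolation=2)[:375]
cv2.imwrite("pics/m0.png",np.hstack([a,b]))
E
```

```text
(no output)
```

View pics/m0.png

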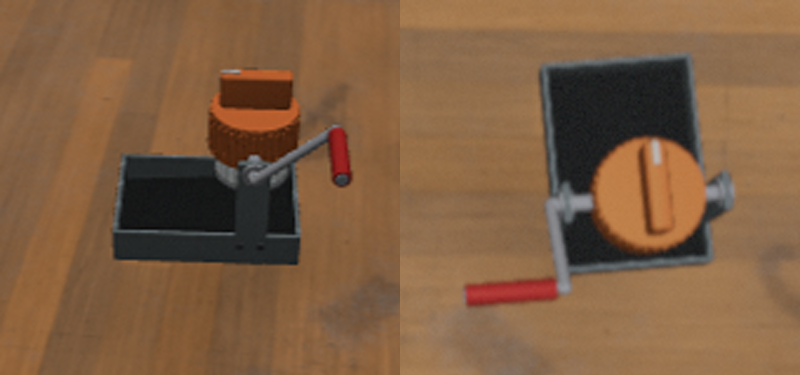

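View pics/top0.png

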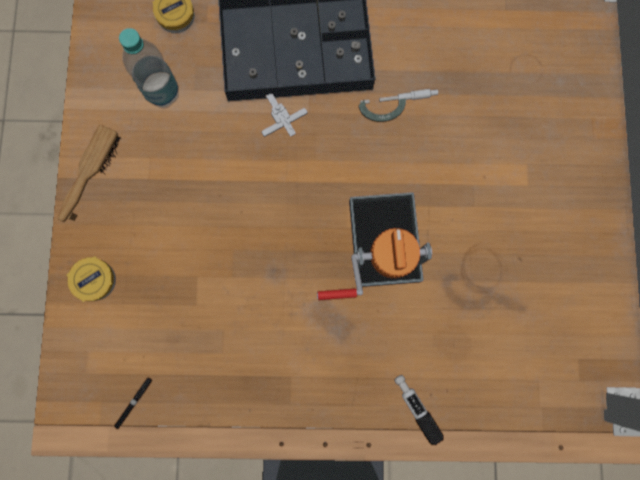

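```bash
cat > h.py <<'E'
from workcell import monitor, optics
import cv2,numpy as np
from scipy.spatial.transform import Rotation as Ro
def proj(f,X):
    F=240/np.tan(np.radians(f["fovy"]/2));c=np.array(X)@np.array(f["R"]).T+f["t"]
    return c[:,:2]/c[:,2:]*F+[f["cx"],f["cy"]]
def st(p,P):
    c,s=np.cos(p[2]),np.sin(p[2]);P=np.array(P)/1000.
    return np.c_[p[0]+c*P[:,0]-s*P[:,1],p[1]+s*P[:,0]+c*P[:,1],P[:,2]]
def inst(p):  # TCP in the stand frame, mm
    s=monitor.observe();d=np.array(s["position"])-[p[0],p[1],0]
    q=Ro.from_euler("z",-p[2]).apply(d)*1000
    R=Ro.from_euler("xyz",s["tool_rot"]);return s,q,(Ro.from_euler("z",-p[2])*R)
E
python3 - <<'E'
from h import *
from scipy.optimize import least_squares
ft=optics.grab_frame("top");fs=optics.grab_frame("side")
Pt=[(110,54,30),(110,-54,30),(-40,-54,30),(-57,123,138),(-57,67,138)]
It=[(350.8,198),(413.2,194.2),(421.7,281.3),(317.6,295.8),(356.7,293.2)]
Ps=[(110,54,30),(-40,54,30),(110,-54,30),(-57,67,138),(-57,123,138)]
Is=[(286,242.8),(359.6,244.8),(288.8,212.8),(374.8,201.2),(377.2,222.8)]
g=lambda p:np.r_[proj(ft,st(p,Pt))-It,proj(fs,st(p,Ps))-Is]
r=least_squares(lambda p:g(p).ravel(),[.6,-.1,.05],loss="soft_l1")
print(r.x.round(4).tolist());print(g(r.x).round(1).tolist())
# top of cap centre check
print(proj(ft,st(r.x,[(0,0,117),(0,0,147)])).round(1),proj(fs,st(r.x,[(28,-7,147),(-28,-7,147)])).round(1))
for f,n in((ft,"t"),(fs,"s")):
    hsv=cv2.cvtColor(f["frame"],40);h,s,v=cv2.split(hsv)
    m=((h<4)|(h>174))&(s>170)&(v>60);k,l,stt,c=cv2.connectedComponentsWithStats(m.astype(np.uint8))
    i=1+stt[1:,4].argmax();print(n,"red",stt[i],c[i], proj(f,st(r.x,[(-57,95,138)])))
E
```

```text
[0.5557, -0.0799, 0.0928]
[[-1.3, -0.7], [0.5, -1.7], [1.9, 0.3], [-0.4, 0.3], [-0.4, -0.1], [-0.6, -0.0], [1.5, -0.0], [0.5, -1.5], [0.2, 2.4], [0.1, -0.9]]
[[396.5 252.2]
 [399.8 249.2]] [[328.7 176.9]
 [357.7 177.7]]
t red [319 289  37  11 287] [337.05923345 293.83275261] [[336.78243649 294.60540106]]
s red [456 107  12  26 186] [461.10215054 121.42473118] [[376.11313962 212.50421795]]
```

```bash
python3 -m handwheel '[{"dx":-3.9,"dy":-3.7},{"dx":-3.9,"dy":-3.7},{"dx":-3.9,"dy":-3.7},{"dx":-3.9,"dy":-3.7},{"dx":-3.9,"dy":-3.7},{"dx":-3.9,"dy":-3.7},{"dx":-3.9,"dy":-3.7},{"dx":-3.9,"dy":-3.7}]'
python3 -m handwheel '[{"dx":-3.9,"dy":-3.7},{"dx":-3.9,"dy":-3.7},{"dx":-3.9,"dy":-3.7},{"dx":-3.9,"dy":-3.7},{"dx":-3.9,"dy":-3.7},{"dx":-3.9,"dy":-3.7},{"wz":0.18},{"wz":0.18}]'
cat >> h.py <<'E'
P=[0.5557,-0.0799,0.0928]
def go(x,y,z,yaw,p=P):  # stand-frame target mm, yaw of tool in stand frame -> single tool-frame shift (cm) before turning, and wz
    s,q,R=inst(p);d=R.inv().apply(np.array([x,y,z])-q)/10
    w=(R.inv()*Ro.from_euler("xyz",[np.pi,0,yaw])).as_rotvec()
    print("t",round(s["clock"],2),"q mm",q.round(1),"rpy",R.as_euler("xyz").round(3),"shift cm",d.round(2),"turn",w.round(3),"F",np.round(s["force"],1),"M",np.round(s["moment"],2),"q",np.round(s["qpos"],2),"grip",np.round([s["grip_width"],s["finger_force"]],3))
E
python3 -c "from h import *;go(0,0,230,0)"
```

```text
t 0.6 q mm [-281.6  697.4  231.3] rpy [ 3.142 -0.     2.705] shift cm [-55.01 -51.29   0.13] turn [-0.    -0.     2.705] F [0.7 0.2 0.1] M [-0.   -0.02  0.03] q [-1.3   0.52 -0.04  1.6   0.02  1.02 -0.11] grip [0.085 0.   ]schema error: expected keys dx, dy, dz, wx, wy, wz, claw
schema error: expected keys dx, dy, dz, wx, wy, wz, claw
```

```bash
python3 -m handwheel '[{"dx":-3.9,"dy":-3.7,"dz":0,"wx":0,"wy":0,"wz":0,"claw":70},{"dx":-3.9,"dy":-3.7,"dz":0,"wx":0,"wy":0,"wz":0,"claw":70},{"dx":-3.9,"dy":-3.7,"dz":0,"wx":0,"wy":0,"wz":0,"claw":70},{"dx":-3.9,"dy":-3.7,"dz":0,"wx":0,"wy":0,"wz":0,"claw":70},{"dx":-3.9,"dy":-3.7,"dz":0,"wx":0,"wy":0,"wz":0,"claw":70},{"dx":-3.9,"dy":-3.7,"dz":0,"wx":0,"wy":0,"wz":0,"claw":70},{"dx":-3.9,"dy":-3.7,"dz":0,"wx":0,"wy":0,"wz":0,"claw":70},{"dx":-3.9,"dy":-3.7,"dz":0,"wx":0,"wy":0,"wz":0,"claw":70}]'
python3 -m handwheel '[{"dx":-3.9,"dy":-3.7,"dz":0,"wx":0,"wy":0,"wz":0,"claw":70},{"dx":-3.9,"dy":-3.7,"dz":0,"wx":0,"wy":0,"wz":0,"claw":70},{"dx":-3.9,"dy":-3.7,"dz":0,"wx":0,"wy":0,"wz":0,"claw":70},{"dx":-3.9,"dy":-3.7,"dz":0,"wx":0,"wy":0,"wz":0,"claw":70},{"dx":-3.9,"dy":-3.7,"dz":0,"wx":0,"wy":0,"wz":0,"claw":70},{"dx":0,"dy":0,"dz":0,"wx":0,"wy":0,"wz":0.18,"claw":70},{"dx":0,"dy":0,"dz":0,"wx":0,"wy":0,"wz":0.18,"claw":70},{"dx":0,"dy":0,"dz":0,"wx":0,"wy":0,"wz":0.18,"claw":70}]'
python3 -c "from h import *;go(0,0,230,0)"
```

```text
clock: 1.6
position: [0.4053, 0.203, 0.2316]
tool_rot: [3.141, 0.0, 2.798]
force: [1.3, 1.0, 0.2]
grip_width: 0.0596
finger_force: 0.0
clock: 2.6
position: [0.5259, -0.0355, 0.2313]
tool_rot: [3.141, 0.0, 2.251]
force: [-0.1, 0.2, -0.9]
grip_width: 0.0596
finger_force: 0.0
t 2.6 q mm [-25.6  46.9 231.3] rpy [3.141 0.    2.159] shift cm [-5.32 -0.48  0.13] turn [ 0.    -0.     2.159] F [-0.1  0.2 -0.9] M [-0.   -0.03  0.02] q [-0.3   0.38  0.34  1.87 -0.16  0.91  0.79] grip [0.06 0.  ]
```

```bash
python3 -m handwheel '[{"dx":-5.3,"dy":-0.5,"dz":0,"wx":0,"wy":0,"wz":0.18,"claw":70},{"dx":0,"dy":0,"dz":0,"wx":0,"wy":0,"wz":0.18,"claw":70},{"dx":0,"dy":0,"dz":0,"wx":0,"wy":0,"wz":0.18,"claw":70},{"dx":0,"dy":0,"dz":0,"wx":0,"wy":0,"wz":0.18,"claw":70},{"dx":0,"dy":0,"dz":0,"wx":0,"wy":0,"wz":0.18,"claw":70},{"dx":0,"dy":0,"dz":0,"wx":0,"wy":0,"wz":0.18,"claw":70},{"dx":0,"dy":0,"dz":0,"wx":0,"wy":0,"wz":0.18,"claw":70},{"dx":0,"dy":0,"dz":0,"wx":0,"wy":0,"wz":0.18,"claw":70}]' >/dev/null
python3 -m handwheel '[{"dx":0,"dy":0,"dz":0,"wx":0,"wy":0,"wz":0.18,"claw":70},{"dx":0,"dy":0,"dz":0,"wx":0,"wy":0,"wz":0.18,"claw":70},{"dx":0,"dy":0,"dz":0,"wx":0,"wy":0,"wz":0.18,"claw":70},{"dx":0,"dy":0,"dz":0,"wx":0,"wy":0,"wz":0.18,"claw":70},{"dx":0,"dy":0,"dz":0,"wx":0,"wy":0,"wz":0,"claw":70}]'
python3 -c "from h import *;go(0,0,124,0)"
```

```text
clock: 4.22
position: [0.5556, -0.0793, 0.2311]
tool_rot: [3.141, 0.0, 0.099]
force: [0.1, 0.9, 0.0]
grip_width: 0.0599
finger_force: 0.0
t 4.22 q mm [ -0.    0.6 231.1] rpy [3.141 0.    0.006] shift cm [1.000e-02 6.000e-02 1.071e+01] turn [0.001 0.    0.006] F [0.1 0.9 0. ] M [-0.07  0.02  0.04] q [-0.57  0.58  0.91  1.8  -0.53  1.02 -0.93] grip [0.06 0.  ]
```

```bash
python3 -m handwheel '[{"dx":0,"dy":0,"dz":3.5,"wx":0,"wy":0,"wz":0,"claw":70},{"dx":0,"dy":0,"dz":3.5,"wx":0,"wy":0,"wz":0,"claw":70},{"dx":0,"dy":0,"dz":2.2,"wx":0,"wy":0,"wz":0,"claw":70},{"dx":0,"dy":0,"dz":1.5,"wx":0,"wy":0,"wz":0,"claw":70},{"dx":0,"dy":0,"dz":0,"wx":0,"wy":0,"wz":0,"claw":70}]' 
python3 -m handwheel '[{"dx":0,"dy":0,"dz":0,"wx":0,"wy":0,"wz":0,"claw":0},{"dx":0,"dy":0,"dz":0,"wx":0,"wy":0,"wz":0,"claw":0},{"dx":0,"dy":0,"dz":0,"wx":0,"wy":0,"wz":0,"claw":0},{"dx":0,"dy":0,"dz":0,"wx":0,"wy":0,"wz":0,"claw":0},{"dx":0,"dy":0,"dz":0,"wx":0,"wy":0,"wz":0,"claw":0}]' 40
python3 -c "from h import *;go(0,0,124,0)"
```

```text
clock: 4.85
position: [0.5554, -0.0796, 0.1239]
tool_rot: [-3.141, 0.001, 0.1]
force: [0.0, 0.2, 0.1]
grip_width: 0.0595
finger_force: 0.0
clock: 5.48
position: [0.556, -0.0798, 0.125]
tool_rot: [3.141, -0.001, 0.098]
force: [-1.5, -0.8, 7.1]
grip_width: 0.013
finger_force: 41.6
t 5.47 q mm [3.00e-01 1.00e-01 1.25e+02] rpy [ 3.141e+00 -1.000e-03  5.000e-03] shift cm [-0.03  0.01  0.1 ] turn [ 0.    -0.001  0.005] F [-1.5 -0.8  7.1] M [-0.17  0.23 -0.02] q [-0.48  0.71  0.77  1.89 -0.67  0.82 -0.82] grip [1.3000e-02 4.1642e+01]
```

```bash
python3 -m handwheel '[{"dx":0,"dy":0,"dz":0,"wx":0,"wy":0,"wz":-0.16,"claw":0},{"dx":0,"dy":0,"dz":0,"wx":0,"wy":0,"wz":-0.16,"claw":0},{"dx":0,"dy":0,"dz":0,"wx":0,"wy":0,"wz":-0.16,"claw":0},{"dx":0,"dy":0,"dz":0,"wx":0,"wy":0,"wz":-0.16,"claw":0},{"dx":0,"dy":0,"dz":0,"wx":0,"wy":0,"wz":-0.16,"claw":0},{"dx":0,"dy":0,"dz":0,"wx":0,"wy":0,"wz":-0.16,"claw":0},{"dx":0,"dy":0,"dz":0,"wx":0,"wy":0,"wz":-0.16,"claw":0},{"dx":0,"dy":0,"dz":0,"wx":0,"wy":0,"wz":-0.16,"claw":0}]' 
python3 -c "from h import *;go(0,0,124,1.4)"
```

```text
clock: 6.48
position: [0.5562, -0.0801, 0.125]
tool_rot: [3.14, 0.0, 1.383]
force: [2.0, -3.1, 1.7]
grip_width: 0.0136
finger_force: 41.2
t 6.47 q mm [  0.5  -0.3 125. ] rpy [3.14 0.   1.29] shift cm [ 0.01 -0.06  0.1 ] turn [ 0.002  0.001 -0.11 ] F [ 2.  -3.1  1.7] M [-0.71 -0.23 -0.07] q [-0.26  0.6   0.43  1.88 -0.36  0.73  0.18] grip [1.4000e-02 4.1167e+01]
```

```bash
python3 -m handwheel '[{"dx":0,"dy":0,"dz":0,"wx":0,"wy":0,"wz":-0.06,"claw":0},{"dx":0,"dy":0,"dz":0,"wx":0,"wy":0,"wz":-0.06,"claw":0},{"dx":0,"dy":0,"dz":0,"wx":0,"wy":0,"wz":0,"claw":0}]' 
python3 -c "from h import *;go(0,0,124,1.4)"
```

```text
clock: 6.85
position: [0.5562, -0.0802, 0.125]
tool_rot: [3.14, 0.0, 1.496]
force: [1.9, -2.4, 6.2]
grip_width: 0.0133
finger_force: 48.9
t 6.85 q mm [  0.5  -0.3 125. ] rpy [3.14  0.    1.403] shift cm [ 0.03 -0.06  0.1 ] turn [0.002 0.    0.003] F [ 1.9 -2.4  6.2] M [-0.73 -0.4  -1.04] q [-0.24  0.6   0.39  1.88 -0.33  0.73  0.27] grip [1.3000e-02 4.8925e+01]
```

```bash
python3 -m handwheel '[{"dx":0,"dy":0,"dz":0,"wx":0,"wy":0,"wz":0,"claw":60},{"dx":0,"dy":0,"dz":0,"wx":0,"wy":0,"wz":0,"claw":60},{"dx":0,"dy":0,"dz":0,"wx":0,"wy":0,"wz":0,"claw":60},{"dx":0,"dy":0,"dz":-1.5,"wx":0,"wy":0,"wz":0,"claw":60},{"dx":0,"dy":0,"dz":-2.5,"wx":0,"wy":0,"wz":0,"claw":60},{"dx":0,"dy":0,"dz":-2.5,"wx":0,"wy":0,"wz":0,"claw":60},{"dx":0,"dy":0,"dz":0,"wx":0,"wy":0,"wz":-0.16,"claw":0},{"dx":4,"dy":-4,"dz":0,"wx":0,"wy":0,"wz":0,"claw":0}]' 
python3 -m handwheel '[{"dx":4,"dy":-4,"dz":0,"wx":0,"wy":0,"wz":0,"claw":0},{"dx":2,"dy":-3,"dz":0,"wx":0,"wy":0,"wz":0,"claw":0},{"dx":0,"dy":0,"dz":0,"wx":0,"wy":0,"wz":0,"claw":0}]' 
python3 - <<'E'
from h import *
go(-100,100,118,1.571)
for c,(x,y) in(("top",(290,170)),("side",(240,150))):
    f=optics.grab_frame(c);cv2.imwrite(f"pics/{c}1.png",cv2.resize(f["frame"][y:y+160,x:x+170],None,fx=2.3,fy=2.3,interpolation=2))
a,b=cv2.imread("pics/top1.png"),cv2.imread("pics/side1.png");cv2.imwrite("pics/m1.png",np.hstack([b,a]))
E
```

```text
clock: 7.85
position: [0.5135, -0.0448, 0.1904]
tool_rot: [3.139, 0.001, 1.657]
force: [0.3, 1.7, -0.8]
grip_width: 0.0152
finger_force: 0.0
clock: 8.22
position: [0.4359, 0.0118, 0.1903]
tool_rot: [3.141, -0.001, 1.66]
force: [0.8, 1.0, 0.7]
grip_width: 0.0001
finger_force: 0.0
t 8.22 q mm [-110.8  102.4  190.3] rpy [ 3.141e+00 -1.000e-03  1.567e+00] shift cm [-0.25  1.08  7.23] turn [ 0.    -0.001 -0.004] F [0.8 1.  0.7] M [-0.01 -0.05  0.04] q [-0.51  0.31  0.42  2.13 -0.19  0.74  0.12] grip [0. 0.]
```

View pics/m1.png

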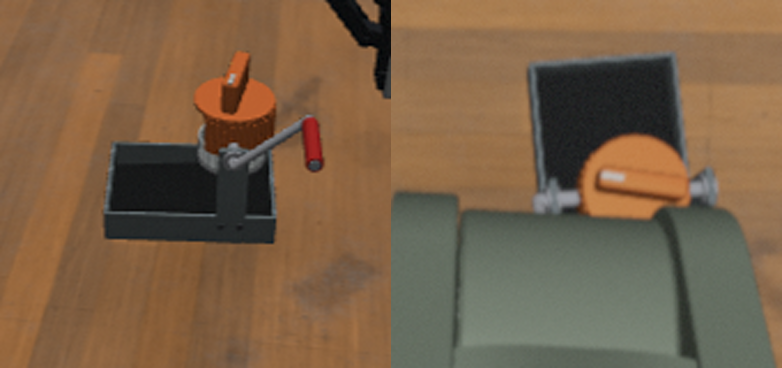

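```bash
python3 -m handwheel '[{"dx":-0.2,"dy":0,"dz":3,"wx":0,"wy":0,"wz":0,"claw":0},{"dx":0,"dy":0,"dz":3,"wx":0,"wy":0,"wz":0,"claw":0},{"dx":0,"dy":1,"dz":1.2,"wx":0,"wy":0,"wz":0,"claw":0},{"dx":0,"dy":1.2,"dz":0,"wx":0,"wy":0,"wz":0,"claw":0},{"dx":0,"dy":1,"dz":0,"wx":0,"wy":0,"wz":0,"claw":0},{"dx":0,"dy":1,"dz":-0.8,"wx":0,"wy":0,"wz":0,"claw":0},{"dx":0,"dy":1,"dz":-0.7,"wx":0,"wy":0,"wz":0,"claw":0},{"dx":0,"dy":1,"dz":-0.7,"wx":0,"wy":0,"wz":0,"claw":0}]' 
python3 -c "from h import *;go(-21,100,145,1.571)"
```

```text
clock: 9.32
position: [0.5001, 0.014, 0.1402]
tool_rot: [3.141, -0.0, 1.658]
force: [-1.1, -1.2, -0.4]
grip_width: -0.0001
finger_force: 0.9
t 9.32 q mm [-46.7  98.7 140.2] rpy [ 3.141 -0.     1.565] shift cm [ 0.15  2.57 -0.47] turn [ 0.001 -0.    -0.006] F [-1.1 -1.2 -0.4] M [-0.21  0.35  0.06] q [-0.42  0.48  0.37  2.02 -0.27  0.68  0.2 ] grip [-0.     0.928]
```

```bash
python3 -m handwheel '[{"dx":0,"dy":1.3,"dz":-0.3,"wx":0,"wy":0,"wz":0,"claw":0},{"dx":0,"dy":1.3,"dz":-0.2,"wx":0,"wy":0,"wz":0,"claw":0},{"dx":0,"dy":1,"dz":0.2,"wx":0,"wy":0,"wz":0,"claw":0},{"dx":0,"dy":1,"dz":0.2,"wx":0,"wy":0,"wz":0,"claw":0},{"dx":0,"dy":1,"dz":0.3,"wx":0,"wy":0,"wz":0,"claw":0},{"dx":0,"dy":0.9,"dz":0.6,"wx":0,"wy":0,"wz":0,"claw":0},{"dx":0,"dy":0.9,"dz":0.6,"wx":0,"wy":0,"wz":0,"claw":0},{"dx":0,"dy":0.5,"dz":0.5,"wx":0,"wy":0,"wz":0,"claw":0}]' 
python3 - <<'E'
from h import *
go(41,100,112,1.571)
f=optics.grab_frame("side");cv2.imwrite("pics/s2.png",cv2.resize(f["frame"][130:290,240:420],None,fx=3,fy=3,interpolation=2))
E
```

```text
clock: 10.32
position: [0.5783, 0.021, 0.1196]
tool_rot: [-3.141, -0.0, 1.658]
force: [-4.0, 1.7, 0.3]
grip_width: -0.0001
finger_force: 1.7
t 10.32 q mm [ 31.8  98.4 119.6] rpy [-3.141 -0.     1.565] shift cm [0.17 0.91 0.76] turn [-0.001 -0.    -0.006] F [-4.   1.7  0.3] M [0.44 0.66 0.02] q [-0.38  0.62  0.35  1.83 -0.3   0.74  0.22] grip [-0.    1.69]
```

View pics/s2.png

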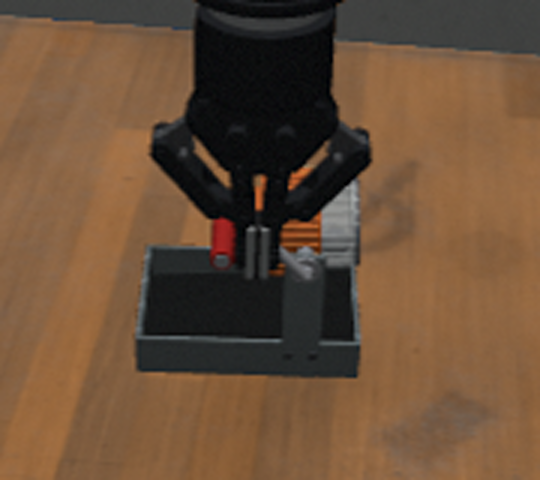

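```bash
python3 -m handwheel '[{"dx":0,"dy":0.5,"dz":0.5,"wx":0,"wy":0,"wz":0,"claw":0},{"dx":0,"dy":0.4,"dz":0.5,"wx":0,"wy":0,"wz":0,"claw":0},{"dx":0,"dy":0.3,"dz":0.3,"wx":0,"wy":0,"wz":0,"claw":0},{"dx":0,"dy":0.2,"dz":0,"wx":0,"wy":0,"wz":0,"claw":0},{"dx":0,"dy":0,"dz":0,"wx":0,"wy":0,"wz":0,"claw":0},{"dx":0,"dy":0,"dz":0,"wx":0,"wy":0,"wz":0,"claw":0},{"dx":0,"dy":0,"dz":0,"wx":0,"wy":0,"wz":0,"claw":0},{"dx":0,"dy":0,"dz":0,"wx":0,"wy":0,"wz":0,"claw":0}]' 
python3 - <<'E'
from h import *
go(46,100,105,1.571)
f=optics.grab_frame("side");a=f["frame"][170:270,260:400]
for c in("side","top"):
    if c=="top": b=optics.grab_frame(c)["frame"][170:270,310:450]
    for m in optics.masks_of("ball",c)[:2]:print(c,m["p"],m["rect"])
cv2.imwrite("pics/s3.png",cv2.resize(np.hstack([a,b]),(784,280),interpolation=2))
E
```

```text
clock: 11.38
position: [0.5918, 0.022, 0.1072]
tool_rot: [-3.141, -0.0, 1.658]
force: [-5.0, 2.2, -0.4]
grip_width: -0.0001
finger_force: 2.4
t 11.38 q mm [ 45.3  98.2 107.2] rpy [-3.141 -0.     1.565] shift cm [0.18 0.06 0.22] turn [-0.    -0.    -0.006] F [-5.   2.2 -0.4] M [0.4  1.07 0.01] q [-0.37  0.66  0.34  1.8  -0.31  0.73  0.22] grip [-0.     2.405]
side 0.46 [290.2, 228.3, 10.7, 9.9]
```

View pics/s3.png

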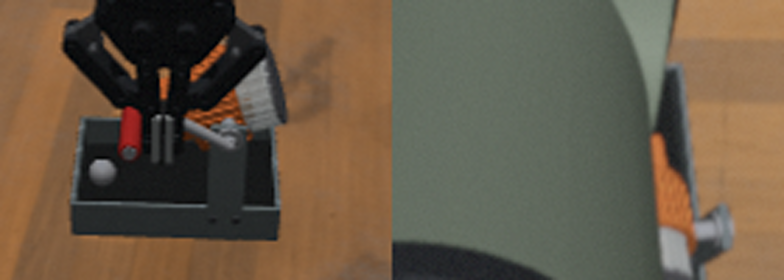

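The side picture shows the ball (crop 103,172; full frame ~(296,232)) in the tray, with the canister tipped past horizontal. Retracing the arc to let it swing back.

```bash
python3 -m handwheel '[{"dx":0,"dy":-0.9,"dz":-0.9,"wx":0,"wy":0,"wz":0,"claw":0},{"dx":0,"dy":-0.9,"dz":-0.9,"wx":0,"wy":0,"wz":0,"claw":0},{"dx":0,"dy":-1,"dz":-0.8,"wx":0,"wy":0,"wz":0,"claw":0},{"dx":0,"dy":-1,"dz":-0.5,"wx":0,"wy":0,"wz":0,"claw":0},{"dx":0,"dy":-1.5,"dz":-0.4,"wx":0,"wy":0,"wz":0,"claw":0},{"dx":0,"dy":-1.5,"dz":-0.3,"wx":0,"wy":0,"wz":0,"claw":0},{"dx":0,"dy":-1.4,"dz":0.2,"wx":0,"wy":0,"wz":0,"claw":0},{"dx":0,"dy":-1.4,"dz":0.4,"wx":0,"wy":0,"wz":0,"claw":0}]' 
python3 -m handwheel '[{"dx":0,"dy":-1,"dz":0.7,"wx":0,"wy":0,"wz":0,"claw":0},{"dx":0,"dy":-1,"dz":0.7,"wx":0,"wy":0,"wz":0,"claw":0},{"dx":0,"dy":-1,"dz":0.7,"wx":0,"wy":0,"wz":0,"claw":0},{"dx":0,"dy":-1.5,"dz":0,"wx":0,"wy":0,"wz":0,"claw":0},{"dx":0,"dy":-2,"dz":0,"wx":0,"wy":0,"wz":0,"claw":0},{"dx":0,"dy":0,"dz":-3.5,"wx":0,"wy":0,"wz":0,"claw":0},{"dx":0,"dy":0,"dz":-3.5,"wx":0,"wy":0,"wz":0,"claw":0},{"dx":0,"dy":0,"dz":0,"wx":0,"wy":0,"wz":0,"claw":0}]' 
python3 - <<'E'
from h import *
go(0,0,190,1.35)
f=optics.grab_frame("side");a=f["frame"][170:270,260:400];b=optics.grab_frame("top")["frame"][170:270,310:450]
for c in("side","top"):
    for m in optics.masks_of("ball",c)[:2]:print(c,m["p"],m["rect"])
cv2.imwrite("pics/s4.png",cv2.resize(np.hstack([a,b]),(784,280),interpolation=2))
E
```

```text
clock: 12.58
position: [0.4953, 0.0137, 0.1392]
tool_rot: [3.141, -0.0, 1.658]
force: [-1.6, -1.2, -0.7]
grip_width: 0.0001
finger_force: 0.3
clock: 13.58
position: [0.4321, 0.0082, 0.1902]
tool_rot: [3.138, -0.001, 1.658]
force: [0.2, -0.0, -0.7]
grip_width: 0.0001
finger_force: 0.0
t 13.57 q mm [-114.9   99.2  190.2] rpy [ 3.138e+00 -1.000e-03  1.565e+00] shift cm [-9.86 11.54  0.05] turn [ 0.004 -0.001  0.215] F [ 0.2 -0.  -0.7] M [ 0.03 -0.01 -0.01] q [-0.51  0.3   0.44  2.15 -0.19  0.73  0.14] grip [0. 0.]
side 0.54 [288.3, 230.1, 10.3, 8.5]
top 0.69 [374.8, 199.6, 11.3, 9.9]
```

View pics/s4.png

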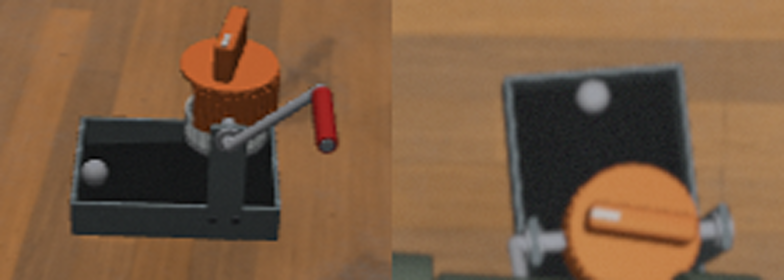

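Upright again, cap open, ball in the tray (crop ~593,97 top). Now regrip the wing.

```bash
python3 -m handwheel '[{"dx":-3.3,"dy":3.8,"dz":0,"wx":0,"wy":0,"wz":0,"claw":70},{"dx":-3.3,"dy":3.8,"dz":0,"wx":0,"wy":0,"wz":0,"claw":70},{"dx":-3.3,"dy":3.9,"dz":0,"wx":0,"wy":0,"wz":0,"claw":70},{"dx":0,"dy":0,"dz":0,"wx":0,"wy":0,"wz":0.12,"claw":70},{"dx":0,"dy":0,"dz":0,"wx":0,"wy":0,"wz":0.09,"claw":70},{"dx":0,"dy":0,"dz":0,"wx":0,"wy":0,"wz":0,"claw":70}]' 
python3 -c "from h import *;go(0,0,124,1.35)"
```

```text
clock: 14.52
position: [0.5542, -0.0807, 0.1872]
tool_rot: [-3.14, 0.001, 1.448]
force: [-0.8, 0.8, -0.3]
grip_width: 0.0598
finger_force: 0.0
t 14.53 q mm [ -1.6  -0.6 187.2] rpy [-3.140e+00  1.000e-03  1.355e+00] shift cm [0.1  0.15 6.32] turn [-0.002  0.001  0.005] F [-0.8  0.8 -0.3] M [ 0.02  0.01 -0.  ] q [-0.3   0.52  0.48  1.84 -0.3   0.86  0.2 ] grip [0.06 0.  ]
```

```bash
python3 -m handwheel '[{"dx":0.1,"dy":0.2,"dz":2.5,"wx":0,"wy":0,"wz":0,"claw":70},{"dx":0,"dy":0,"dz":2.3,"wx":0,"wy":0,"wz":0,"claw":70},{"dx":0,"dy":0,"dz":1.4,"wx":0,"wy":0,"wz":0,"claw":70},{"dx":0,"dy":0,"dz":0,"wx":0,"wy":0,"wz":0,"claw":70},{"dx":0,"dy":0,"dz":0,"wx":0,"wy":0,"wz":0,"claw":0},{"dx":0,"dy":0,"dz":0,"wx":0,"wy":0,"wz":0,"claw":0},{"dx":0,"dy":0,"dz":0,"wx":0,"wy":0,"wz":0,"claw":0},{"dx":0,"dy":0,"dz":0,"wx":0,"wy":0,"wz":0,"claw":0}]' 40
python3 -c "from h import *;go(0,0,124,0)"
```

```text
clock: 15.52
position: [0.5569, -0.0798, 0.127]
tool_rot: [3.141, -0.0, 1.448]
force: [-2.1, 1.7, 7.6]
grip_width: 0.0128
finger_force: 41.5
t 15.53 q mm [  1.2  -0.  127. ] rpy [ 3.141 -0.     1.355] shift cm [-0.02 -0.12  0.3 ] turn [ 0.000e+00 -1.000e-03  1.355e+00] F [-2.1  1.7  7.6] M [ 0.14  0.79 -0.12] q [-0.27  0.6   0.43  1.88 -0.36  0.74  0.24] grip [1.3000e-02 4.1544e+01]
```

```bash
python3 -m handwheel '[{"dx":0,"dy":0,"dz":0,"wx":0,"wy":0,"wz":0.16,"claw":0},{"dx":0,"dy":0,"dz":0,"wx":0,"wy":0,"wz":0.16,"claw":0},{"dx":0,"dy":0,"dz":0,"wx":0,"wy":0,"wz":0.16,"claw":0},{"dx":0,"dy":0,"dz":0,"wx":0,"wy":0,"wz":0.16,"claw":0},{"dx":0,"dy":0,"dz":0,"wx":0,"wy":0,"wz":0.16,"claw":0},{"dx":0,"dy":0,"dz":0,"wx":0,"wy":0,"wz":0.16,"claw":0},{"dx":0,"dy":0,"dz":0,"wx":0,"wy":0,"wz":0.16,"claw":0},{"dx":0,"dy":0,"dz":0,"wx":0,"wy":0,"wz":0.16,"claw":0}]' 
python3 -m handwheel '[{"dx":0,"dy":0,"dz":0,"wx":0,"wy":0,"wz":0.06,"claw":0},{"dx":0,"dy":0,"dz":0,"wx":0,"wy":0,"wz":0.06,"claw":0},{"dx":0,"dy":0,"dz":0,"wx":0,"wy":0,"wz":0,"claw":0}]' 
python3 -c "from h import *;go(0,0,124,0)"
```

```text
clock: 16.52
position: [0.5568, -0.0799, 0.127]
tool_rot: [-3.141, -0.0, 0.163]
force: [-4.1, 0.8, 7.2]
grip_width: 0.0132
finger_force: 41.3
clock: 16.9
position: [0.5568, -0.0799, 0.1269]
tool_rot: [3.141, -0.0, 0.048]
force: [-4.2, -0.2, 10.2]
grip_width: 0.0131
finger_force: 45.7
t 16.9 q mm [ 1.100e+00 -1.000e-01  1.269e+02] rpy [ 3.141 -0.    -0.045] shift cm [-0.11 -0.    0.29] turn [ 0.    -0.    -0.045] F [-4.2 -0.2 10.2] M [-0.26  1.13  1.  ] q [-0.5   0.72  0.81  1.89 -0.7   0.84 -0.85] grip [1.3000e-02 4.5741e+01]
```

```bash
python3 -m handwheel '[{"dx":0,"dy":0,"dz":0,"wx":0,"wy":0,"wz":0,"claw":60},{"dx":0,"dy":0,"dz":0,"wx":0,"wy":0,"wz":0,"claw":60},{"dx":0,"dy":0,"dz":0,"wx":0,"wy":0,"wz":0,"claw":60},{"dx":0,"dy":0,"dz":-1.5,"wx":0,"wy":0,"wz":0,"claw":60},{"dx":0,"dy":0,"dz":-3,"wx":0,"wy":0,"wz":0,"claw":60},{"dx":0,"dy":0,"dz":-4,"wx":0,"wy":0,"wz":0,"claw":60},{"dx":0,"dy":-4,"dz":0,"wx":0,"wy":0,"wz":0,"claw":60},{"dx":0,"dy":-5,"dz":0,"wx":0,"wy":0,"wz":0,"claw":60}]' 
python3 -m handwheel '[{"dx":0,"dy":5,"dz":0,"wx":0,"wy":0,"wz":0,"claw":60},{"dx":0,"dy":5,"dz":0,"wx":0,"wy":0,"wz":0,"claw":60},{"dx":0,"dy":5,"dz":0,"wx":0,"wy":0,"wz":0,"claw":60},{"dx":0,"dy":5,"dz":0,"wx":0,"wy":0,"wz":0,"claw":60},{"dx":0,"dy":5,"dz":0,"wx":0,"wy":0,"wz":0,"claw":60},{"dx":0,"dy":5,"dz":0,"wx":0,"wy":0,"wz":0,"claw":60},{"dx":0,"dy":3,"dz":0,"wx":0,"wy":0,"wz":0,"claw":60},{"dx":0,"dy":0,"dz":0,"wx":0,"wy":0,"wz":0,"claw":60}]' 
python3 - <<'E'
from h import *
go(0,0,190,0)
f=optics.grab_frame("side");a=f["frame"][170:270,260:400];b=optics.grab_frame("top")["frame"][170:270,310:450]
for c in("side","top"):
    for m in optics.masks_of("ball",c)[:2]:print(c,m["p"],m["rect"])
cv2.imwrite("pics/s5.png",cv2.resize(np.hstack([a,b]),(784,280),interpolation=2))
E
```

```text
clock: 17.9
position: [0.5527, 0.0103, 0.2128]
tool_rot: [-3.141, -0.002, 0.046]
force: [1.1, 0.4, -0.5]
grip_width: 0.0513
finger_force: 0.0
clock: 18.9
position: [0.5673, -0.3224, 0.2123]
tool_rot: [3.14, 0.0, 0.044]
force: [-0.1, 0.5, 0.1]
grip_width: 0.0512
finger_force: 0.0
t 18.9 q mm [ -11.  -242.5  212.3] rpy [ 3.14   0.    -0.049] shift cm [ -0.08 -24.28   2.19] turn [ 0.002  0.    -0.049] F [-0.1  0.5  0.1] M [-0.    0.02 -0.06] q [-0.07  0.74  0.84  1.57 -0.6   1.1  -0.61] grip [0.051 0.   ]
top 0.47 [374.9, 198.5, 11.4, 10.0]
```

View pics/s5.png

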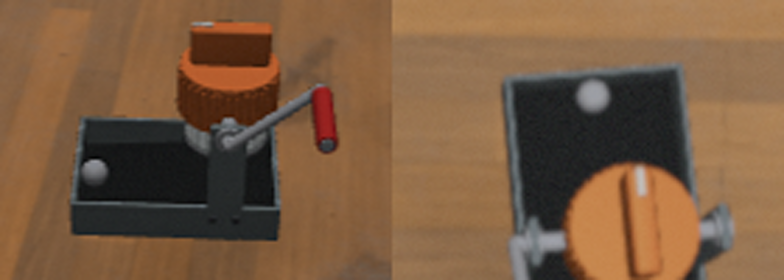

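The picture shows the canister upright, the cap shut with its wing along the stand's x, and the ball in the tray (crop 593,97). The arm is clear of everything.

```bash
python3 -c "
from workcell import job_done
print(job_done())"
```

```text
the job is handed in; nothing more can be done
None
```

The job is handed in at about 19 s: I opened the cap to its stop, tipped the canister until the ball dropped into the tray, let it swing back upright, and twisted the cap fully shut. The last pictures show the ball in the tray and the arm clear.

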